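# Roll the round bar into the V-block and slide it up to the stop

## Robot

A 6-joint arm with a two-finger parallel gripper is mounted at the origin on the work surface. World frame = base frame: x ahead of the robot, y to its left, z up, the work surface at z = 0. Lengths are in m, angles in rad, forces in N, time in s.
With the tool pointing down it reaches from about 0.25 to 0.725 m from the base axis. Payload 4 kg.
Tool frame: the origin (TCP) lies on the centre line of the jaws, within the pads' length; the fingertips stand 14 mm ahead of it and the grasp point (between the pads) lies 5 mm behind it; z points along the fingers, x is the direction in which the jaws open and shut, and the axes are right-handed (so a half turn about z gives the same grasp; the last joint's range is limited). The gripper opens to 85 mm and grips with 20 to 120 N. Pads are 22 mm wide; open, the fingers measure 114 mm over their backs; the gripper's body (76 mm by 85 mm) begins 54 mm behind the grasp point. The pads swing forward as they close: fully open they stand 13 mm farther back than shut.
Start: joints at [-1.101, 0.241, 0.005, 1.335, 0, 1.571], TCP at [0.226, -0.446, 0.245] pointing down, gripper open.
Joint ranges: [-2.72, 2.72], [-1.05, 1.87], [-1.09, 1.28], [-1.99, 2.15], [-1.42, 1.44], [-3.14, 3.14]. Speed limits (rad/s): [2.79, 2.79, 3.14, 3.14, 3.14, 3.14].

## Interface

Orientations are given as a unit quaternion [x, y, z, w].
In Python, from workcell import get_obs, optics, ticket gives the robot as it stands.
- The arm moves only by the shell command python3 -m inch 'ROWS'. ROWS is JSON, a list that holds one entry, the list of rows, each a list of 5 numbers: the finger opening in cm, from 0 to 8.54, then the shift along the tool's x, y, z in cm, then the turn about the tool's z in degrees. In form: [[[fingers, dx, dy, dz, roll], ...]]. A call has exactly 5 rows; each row is the pose to reach, as a shift and turn from the pose measured when the call began, along the tool's axes at that moment; what a row does not reach only later rows make up. A row lasts 1/8 s, in which the tool goes at most 62.5 mm and 10.7 degrees, less where a joint would pass 70% of its speed; a pose out of reach is approached as far as the arm can. A call with a gripper value outside its range is refused whole. The fingers move at their own pace and stop on an object; the grip force is fixed at half the most. Time passes only in rows, so rows that repeat a pose let the fingers close, or fill a call up. It gives the time, the measured TCP pose, the force and the opening at its end, in the units of the state.
- get_obs(): the state, without advancing time (a new reading comes with each control period).
- optics.camera(name): name is "scene" or "top"; returns (picture, depth): 384x512x3 uint8, red, green, blue; 384x512 float32, m along the optical axis (not along the pixel's ray), 0 where there is no reading.
- optics.camera_info(name): a dict with "vfov" (degrees; the focal length in pixels is half the picture's height over the tangent of half this angle, whatever the lens; pixels are square), "cx", "cy" (the principal point, pixels), "k1" (the pictures are not rectified: a ray, as slopes to the right and down, at radius r is drawn at 1 + k1 r^2 times it, then the intrinsics apply), "R" (3x3) and "t" (3): a world point X has camera coordinates R X + t. Camera axes: x right, y down, z forward; pixel columns grow to the right and rows downward; lengths in m; the calibration is good to about 2 mm. A picture is of the moment at which its call begins. camera_info takes no time and is no camera call.
- ticket.job_done(): hands the job in, once; it reports no verdict.
The state is a dict: "clock": time; "joint_pos": joint angles; "joint_vel": joint speeds; "tau": joint torques, N m; "eef_pos": TCP position; "tool_rot": TCP orientation; "ft_force": force on the tool from outside, world axes, zero at the start; "ft_torque": the same for the moment, N m; "grip_width": finger opening in m.
Only numpy, scipy, OpenCV 4.12 (cv2) and the standard library are available. Lean on these libraries where they do the work, as an engineer would, in place of code of your own. Each camera call takes 0.05 s, during which the arm holds its last target.

## Task

Roll the long round aluminium bar, touching it with the fingers only, slowly over the bench mat, up the ramp and into the groove of the V-block, then push on the end of the bar to slide it along the groove until it rests against the end stop. Do not grip or lift the bar and do not shove it hard, leave the other things on the mat where they are, and finish clear of everything with the bar lying still.

Things in the scene. Friction and masses are not known exactly. Their poses are not given: they have to be found in the camera images.
- bar: Loose plain solid aluminium cylinder, 44 mm in diameter, 140 mm long, about 0.6 kg, lying on the mat on the ramp's side of the V-block. Its origin is the centre of the cylinder (22 mm high at the start); its own y axis runs along the bar. It is smooth (friction about 0.4 on everything, fingers included) and rolls freely; its x and z axes turn with it as it rolls.
- vblock: Steel V-block with a lead-in ramp, fixed to the bench. Origin on the mat under the middle of the groove; z up; the groove runs 200 mm along its y axis, y = -100 (open end) to +100 (end stop). x points across the groove, away from the ramp. The 45 degree groove lies between the ramp's lip on the -x side and a flat-topped jaw, 30 mm high, x = +34 to +50 mm.
- ramp_foot (a point): Middle of the ramp's foot line, at the V-block's x = -75 mm, height 0. The ramp is as long as the groove and rises evenly (15 degrees) from here to the lip.
- lip (a point): Middle of the lip at the top of the ramp, at the V-block's x = -20 mm, height 14 mm. The lip is flat from x = -22 to -18 mm; beyond it the flank drops to the groove floor, 3 mm above the mat and 14 mm wide.
- seat (a point): Middle of the groove, at the V-block's x = 0, y = 0, height 27 mm: the height and line on which the bar's centre lies when seated.
- groove_stop (a point): Point on the face of the end stop (V-block's x = 0, y = +100 mm, height 27 mm) which the middle of the seated bar's end should touch: the bar's centre is then at y = +30 mm. The stop is a dark upright plate, 12 mm thick, 46 mm high, from x = -22 to +50 mm.
- tin: Bystander: round steel tin with brass wool, 72 mm in diameter, 37 mm high; origin at the centre of its underside.
- reel: Bystander: solder reel lying flat, 60 mm in diameter, 40 mm high; origin at the centre of its underside.
- stub: Bystander: short aluminium rod standing upright, 30 mm in diameter, 60 mm high; origin at the centre of its underside. Not the bar.
- jar: Bystander: small amber glass jar with a white cap, 44 mm in diameter, 45 mm high, beyond the V-block; origin at the centre of its underside.
- driver: Bystander: screwdriver about 170 mm long lying along its own x axis, handle to -x; up to 30 mm high.
- pliers: Bystander: small pliers lying flat with red handles, 120 mm long along their own x axis (handles to -x), 56 mm wide, 12 mm high; origin at the pivot.
Things that resemble listed ones, but are neither listed nor needed, are in the scene too. What is shaped like the bar but black, blue or brown is not meant.

How it is judged:
By the outcome, as a careful person would: the job done as asked, in the order asked, and still so for the second after the job is handed in, with the robot touching nothing.
It also fails if it takes over 58 s, if anything falls off the work surface, if the arm or the gripper's body presses on something with over 40 N, if the wrist force passes 120 N, or if a joint passes its speed limit or range.

## Working session

There is one attempt and no reset: what is moved stays moved. The work goes in short steps, Python scripts to look and compute and a shell command to move; the robot and the scene stay as the last step left them, time stands still between calls to the robot, and variables do not carry over. Pictures are saved under pics/ and viewed, and the job is handed in when it is done.

```bash
ls; mkdir -p pics
python3 - <<'E'
from workcell import get_obs, optics
import cv2,json
print(get_obs())
for n in("scene","top"):
    p,d=optics.camera(n)
    cv2.imwrite(f"pics/{n}0.png",cv2.cvtColor(p,cv2.COLOR_RGB2BGR))
    print(n,optics.camera_info(n))
    import numpy as np; np.savez(f"{n}0.npz",p=p,d=d)
E
```

```text
pics
{'clock': 0.0, 'joint_pos': array([-1.10098293e+00,  2.41423876e-01,  3.73293147e-03,  1.33522123e+00,
        2.93869993e-05,  1.57079453e+00]), 'joint_vel': array([-1.48756583e-03,  7.56923679e-04,  1.05095342e-03, -5.86458133e-05,
       -1.90573576e-03, -1.47102892e-03]), 'tau': array([ 3.47230025e-04, -3.72320187e+01,  2.52406061e+01,  1.68640679e-02,
        2.04270800e-04, -1.23671518e-05]), 'eef_pos': array([ 0.22609261, -0.44528106,  0.24441082]), 'tool_rot': array([ 8.52267521e-01, -5.23105107e-01, -8.93946670e-04, -5.65929627e-04]), 'ft_force': array([-0.56490541,  0.32624218, -0.77181786]), 'ft_torque': array([-0.01235169, -0.01392537, -0.02111539]), 'grip_width': 0.08531700975739287}
scene {'vfov': 43.52283087470608, 'cx': 258.86387551026013, 'cy': 195.42508432389724, 'k1': -0.02551648450193829, 'R': array([[-0.69086432,  0.72289787,  0.01118792],
       [ 0.60630841,  0.58773182, -0.5356878 ],
       [-0.39382307, -0.36330426, -0.844342  ]]), 't': array([ 0.32878759, -0.25354044,  1.57278534])}
top {'vfov': 47.50687319587195, 'cx': 253.72681775565647, 'cy': 182.46047298555442, 'k1': -0.0016091930570950156, 'R': array([[-0.02473332, -0.99965023,  0.00936375],
       [-0.9837925 ,  0.02267485, -0.1778712 ],
       [ 0.17759667, -0.01361133, -0.98400923]]), 't': array([0.00800037, 0.51339704, 0.94203524])}
```

View pics/scene0.png

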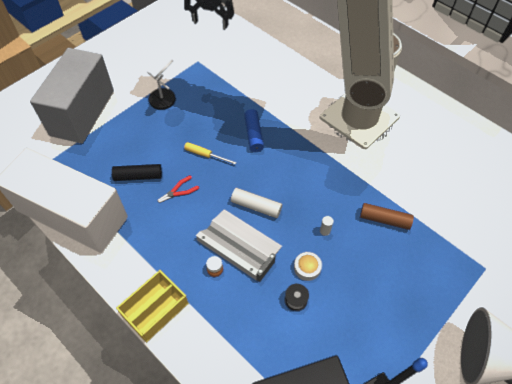

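View pics/top0.png

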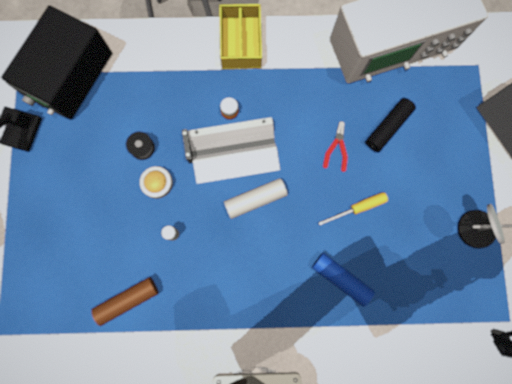

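```bash
cat > h.py <<'E'
import numpy as np, cv2
from workcell import get_obs, optics
def cam(n):
    i=optics.camera_info(n); f=192/np.tan(np.radians(i["vfov"])/2)
    K=np.array([[f,0,i["cx"]],[0,f,i["cy"]],[0,0,1.]]); return K,np.array([i["k1"],0,0,0.]),i["R"],i["t"]
def ray(n,uv):
    K,D,R,t=cam(n); s=cv2.undistortPoints(np.float64(uv).reshape(-1,1,2),K,D).reshape(-1,2)
    return -R.T@t, np.c_[s,np.ones(len(s))]@R
def plane(n,uv,z):
    o,d=ray(n,uv); return o+d*((z-o[2])/d[:,2])[:,None]
def proj(n,X):
    K,D,R,t=cam(n); return cv2.projectPoints(np.float64(X).reshape(-1,3),cv2.Rodrigues(R)[0],t,K,D)[0].reshape(-1,2)
def tri(u1,u2):
    o1,d1=ray("scene",[u1]);o2,d2=ray("top",[u2]);d1=d1[0];d2=d2[0]
    s=np.linalg.lstsq(np.c_[d1,-d2],o2-o1,rcond=None)[0]
    a=o1+s[0]*d1;b=o2+s[1]*d2
    return (a+b)/2,np.linalg.norm(a-b)
def world(n,d):
    v,u=np.mgrid[0:384,0:512]; K,D,R,t=cam(n)
    s=cv2.undistortPoints(np.c_[u.ravel(),v.ravel()].astype(float).reshape(-1,1,2),K,D).reshape(-1,2)
    P=np.c_[s,np.ones(len(s))]*d.reshape(-1,1)
    return ((P-t)@R).reshape(384,512,3)
E
python3 - <<'E'
from h import *
for n,(a,b,c,e) in dict(scene=(180,170,320,290),top=(170,85,310,225)).items():
    p=np.load(f"{n}0.npz")["p"][b:e,a:c]
    k=5 
    cv2.imwrite(f"pics/{n}z.png",cv2.resize(p,None,fx=k,fy=k if n=="scene" else 4.2,interpolation=cv2.INTER_CUBIC)[...,::-1])
    P=world(n,np.load(f"{n}0.npz")["d"])
    for q in ([(256,203),(222,238),(255,232)] if n=="scene" else [(255,198),(236,165),(232,147),(232,130),(187,145),(300,230)]): print(n,q,P[q[1],q[0]])
E
```

```text
scene (256, 203) [0.48928469 0.00106082 0.04213534]
scene (222, 238) [ 0.62130422 -0.00117477  0.01048099]
scene (255, 232) [0.54185276 0.04809272 0.00253583]
top (255, 198) [ 0.47857761 -0.00633503  0.04094871]
top (236, 165) [0.56377817 0.03621524 0.00582881]
top (232, 147) [ 0.609847    0.04524326 -0.0008466 ]
top (232, 130) [0.64197599 0.04339878 0.03283697]
top (187, 145) [0.60476419 0.14700282 0.04462644]
top (300, 230) [ 4.06830547e-01 -1.09873134e-01 -2.84538731e-04]
```

View pics/topz.png

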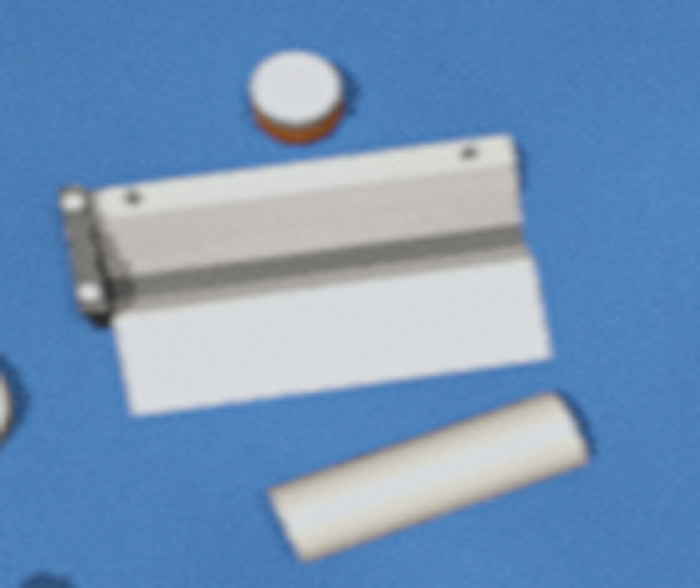

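View pics/scenez.png

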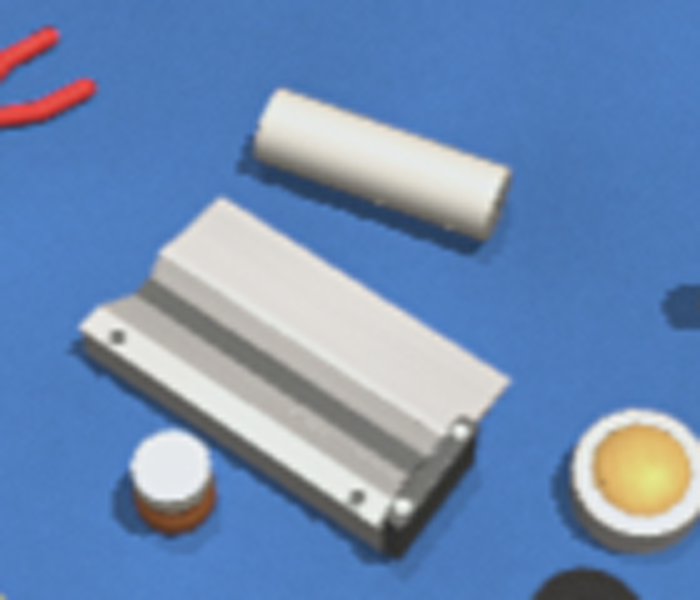

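```bash
cat >> h.py <<'E'
def barrect(n,p,near,win=45):
    hsv=cv2.cvtColor(p,cv2.COLOR_RGB2HSV); m=((hsv[...,1]<90)&(hsv[...,2]>110)).astype(np.uint8)
    N,L,st,c=cv2.connectedComponentsWithStats(m)
    l=L[int(round(near[1])),int(round(near[0]))]
    if l==0: return None
    cs,_=cv2.findContours((L==l).astype(np.uint8),cv2.RETR_EXTERNAL,cv2.CHAIN_APPROX_NONE)
    r=cv2.minAreaRect(cs[0]); b=cv2.boxPoints(r)
    # midpoints of short sides
    e=[np.linalg.norm(b[i]-b[(i+1)%4]) for i in range(4)]
    i=int(np.argmin(e[:2])); a=(b[i]+b[i+1])/2; c2=(b[(i+2)%4]+b[(i+3)%4])/2
    return a,c2,st[l,4],max(e),min(e)
E
python3 - <<'E'
from h import *
off=np.array([.4,.4])
FS=[np.array([224.4,209.4])-off,np.array([282.2,246])-off]
FT=[np.array([280.2,170.])-off,np.array([196.4,183.8])-off]
print("foot scene",plane("scene",FS,0)); print("foot top",plane("top",FT,0))
for a,b in zip(FS,FT): print(tri(a,b))
J=tri(np.array([196,235.6])-off,np.array([272.6,117.1])-off); print("jaw corner(+50,-100,30)",J)
F=(plane("scene",FS,0)+plane("top",FT,0))/2
y=F[1]-F[0]; print("len",np.linalg.norm(y)); y/=np.linalg.norm(y); x=np.array([y[1],-y[0],0]); print("yaw y-axis vs world y deg",np.degrees(np.arctan2(x[1],x[0])))
O=F.mean(0)+0.075*x; O[2]=0; print("origin",O); 
loc=lambda P:(np.array([(P-O)@x,(P-O)@y])*1000).round(1)
print("jaw loc",loc(J[0]))
for n,q in(("scene",(256,203)),("top",(255,198))):
    a=barrect(n,np.load(f"{n}0.npz")["p"],q); print(n,a)
    P=plane(n,a[:2],.022); print(P, loc(P[0]),loc(P[1]),loc(P.mean(0)),np.linalg.norm(P[0]-P[1]))
    P=world(n,np.load(f"{n}0.npz")["d"]); m=(P[...,2]>.037)&(P[...,2]<.046)&(np.hypot(P[...,0]-.48,P[...,1])<.09); Q=P[m]; w=np.linalg.svd(Q-Q.mean(0),full_matrices=0)[2][0]; print("top strip",len(Q),Q.mean(0),w,Q[:,2].max())
np.savez("vb.npz",O=O,x=x,y=y)
E
```

```text
foot scene [[ 0.54904087 -0.0686543   0.        ]
 [ 0.5200942   0.12939602  0.        ]]
foot top [[ 0.55147946 -0.0678702   0.        ]
 [ 0.52263171  0.1318134   0.        ]]
(array([ 0.55054298, -0.06732041,  0.00353352]), np.float64(0.0006761206718143089))
(array([0.52190056, 0.13103168, 0.00482398]), np.float64(0.0004937194647106611))
jaw corner(+50,-100,30) (array([ 0.6722979 , -0.05106217,  0.03139589]), np.float64(0.0023480513632587693))
len 0.2009555089037059
yaw y-axis vs world y deg 8.267740670101812
origin [0.61003208 0.04195616 0.        ]
jaw loc [  48.2 -101. ]
scene (array([231.65929, 193.12352], dtype=float32), array([280.32706, 210.223  ], dtype=float32), np.int32(733), np.float32(51.584343), np.float32(14.636374))
[[ 0.50504576 -0.0808438   0.022     ]
 [ 0.44979632  0.05840813  0.022     ]] [-121.6 -106.4] [-156.2   39.3] [-138.9  -33.6] 0.149811885481707
top strip 420 [ 0.48375505 -0.00757412  0.04192962] [-0.3766545   0.92634763 -0.0033842 ] 0.04598631775115671
top (array([285.15738, 185.37598], dtype=float32), array([225.832  , 210.20984], dtype=float32), np.int32(1248), np.float32(64.31346), np.float32(19.607231))
[[ 0.509222   -0.07731338  0.022     ]
 [ 0.45461005  0.06094091  0.022     ]] [-116.9 -103.5] [-151.1   41.1] [-134.   -31.2] 0.14864963603349454
top strip 817 [ 0.48031251 -0.0057581   0.04170282] [-0.35992367  0.93298042 -0.00157766] 0.04599232293923384
```

```bash
python3 -m inch '[[[8.5,-6,-8,2,-20],[8.5,-12,-15,4,-30],[8.5,-18,-22,6,-40],[8.5,-24,-30,8,-50],[8.5,-28.1,-36.5,10,-53]]]'
```

```text
clock: 0.72
eef_pos: [0.3545, -0.1665, 0.1797]
tool_rot: [0.996, -0.085, -0.0, -0.001]
ft_force: [1.5, -0.7, 0.0]
grip_width: 0.0851
```

```bash
python3 -m inch '[[[8.5,0,0,0,-10],[8.5,0,0,0,-20],[8.5,0,0,0,-30],[8.5,0,0,0,-40],[8.5,0,0,0,-50]]]'
cat >> h.py <<'E'
def status(tag=None):
    from scipy.spatial.transform import Rotation as Ro
    s=get_obs(); R=Ro.from_quat(s["tool_rot"]).as_matrix(); v=np.load("vb.npz"); p=s["eef_pos"]
    print("t",round(s["clock"],2),"tcp",p.round(4),"toolx deg",np.degrees(np.arctan2(R[1,0],R[0,0])).round(1),"tiltz",R[:,2].round(3),"j6",s["joint_pos"][5].round(2),"F",s["ft_force"].round(1),"w",round(s["grip_width"],4))
    print("tcp local mm",((p-v["O"])@v["x"]*1000).round(1),((p-v["O"])@v["y"]*1000).round(1))
    return s,R
E
python3 -c "from h import *;status()"
```

```text
clock: 1.35
eef_pos: [0.3541, -0.1663, 0.1794]
tool_rot: [0.938, 0.347, -0.0, -0.001]
ft_force: [0.4, -0.5, -0.1]
grip_width: 0.0851
t 1.35 tcp [ 0.3541 -0.1663  0.1794] toolx deg 40.6 tiltz [-0.001  0.002 -1.   ] j6 0.42 F [ 0.4 -0.5 -0.1] w 0.0851
tcp local mm -283.2 -169.3
```

```bash
python3 -m inch '[[[8.5,4,-1.5,1,-10],[8.5,8,-3,2,-20],[8.5,12,-5,4,-30],[8.5,14.2,-5.8,6,-40],[8.5,14.2,-5.8,6,-50]]]'; python3 -c "from h import *;status()"
```

```text
clock: 1.98
eef_pos: [0.4233, -0.0282, 0.1177]
tool_rot: [0.7, 0.714, -0.001, -0.003]
ft_force: [-0.4, -0.8, 0.2]
grip_width: 0.0851
t 1.98 tcp [ 0.4233 -0.0282  0.1177] toolx deg 91.1 tiltz [-0.005  0.002 -1.   ] j6 -0.09 F [-0.4 -0.8  0.2] w 0.0851
tcp local mm -194.9 -42.5
```

```bash
python3 -m inch '[[[8.5,0,0,2,-10],[8.5,0,0,4,-20],[8.5,0,0,6,-20.4],[8.5,0,0,8,-20.4],[8.5,0,0,8,-20.4]]]'
python3 - <<'E'
from h import *
status()
for n in("scene","top"):
    p,d=optics.camera(n); np.savez(f"{n}1.npz",p=p,d=d)
a=np.load("scene1.npz")["p"][120:270,190:340]; b=np.load("top1.npz")["p"][130:280,190:340]
cv2.imwrite("pics/s1.png",cv2.resize(np.hstack([a,b]),None,fx=2.6,fy=2.6,interpolation=cv2.INTER_CUBIC)[...,::-1])
P=world("scene",np.load("scene1.npz")["d"]); print(P[150:260,240:300][(P[150:260,240:300,2]>.02)].shape)
E
```

```text
clock: 2.6
eef_pos: [0.421, -0.0278, 0.0363]
tool_rot: [0.563, 0.826, -0.002, -0.005]
ft_force: [0.3, 0.9, 0.7]
grip_width: 0.0851
t 2.6 tcp [ 0.421  -0.0278  0.0363] toolx deg 111.5 tiltz [-0.01   0.003 -1.   ] j6 -0.44 F [0.3 0.9 0.7] w 0.0851
tcp local mm -197.1 -41.9
(1914, 3)
```

View pics/s1.png

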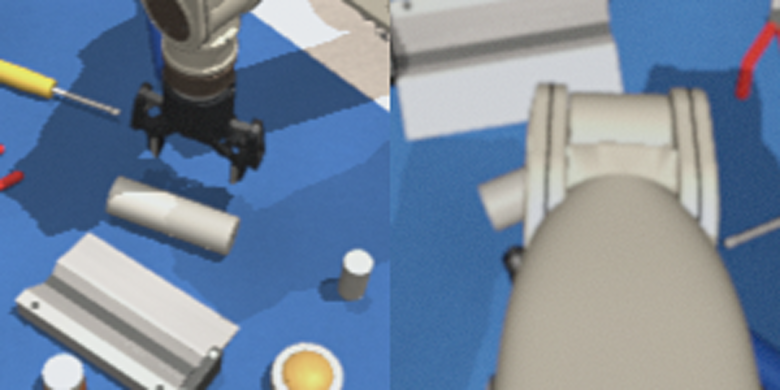

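Run:
```python
from h import *
o,d=ray("scene",[(249.6,180.4),(280.8,189.6)])
for k,xy in enumerate([(0.4386,-.0725),(.403,.017)]):
    for z in (0.0,.02,.03,.035,.05):
        q=o+d[k]*((z-o[2])/d[k,2]); print(z,q[:2],xy)
print("driver tip",plane("scene",[(235.4,163.5)],.005))
```

```text
0.0 [ 0.42678584 -0.08519769] (0.4386, -0.0725)
0.02 [ 0.43643663 -0.07564036] (0.4386, -0.0725)
0.03 [ 0.44126202 -0.07086169] (0.4386, -0.0725)
0.035 [ 0.44367472 -0.06847235] (0.4386, -0.0725)
0.05 [ 0.45091281 -0.06130435] (0.4386, -0.0725)
0.0 [0.3861564  0.00377717] (0.403, 0.017)
0.02 [0.39649092 0.01183721] (0.403, 0.017)
0.03 [0.40165818 0.01586723] (0.403, 0.017)
0.035 [0.40424181 0.01788224] (0.403, 0.017)
0.05 [0.4119927  0.02392727] (0.403, 0.017)
driver tip [[ 0.41481831 -0.15715849  0.005     ]]
```

```bash
python3 -m inch '[[[8.5,0,0.3,1,0],[8.5,0,0.6,2,0],[8.5,0,1.0,2,0],[8.5,0,1.5,2,0],[8.5,0,1.8,2,0]]]'; python3 -c "from h import *;status()"
```

```text
clock: 3.32
eef_pos: [0.4402, -0.0212, 0.018]
tool_rot: [0.563, 0.827, -0.0, -0.003]
ft_force: [0.0, 0.0, -0.7]
grip_width: 0.085
t 3.33 tcp [ 0.4402 -0.0212  0.018 ] toolx deg 111.5 tiltz [-0.005  0.002 -1.   ] j6 -0.42 F [ 0.   0.  -0.7] w 0.085
tcp local mm -177.1 -38.0
```

```bash
python3 -m inch '[[[8.5,0,0.2,0,0],[8.5,0,0.4,0,0],[8.5,0,0.6,0,0],[8.5,0,0.8,0,0],[8.5,0,1.0,0,0]]]'
python3 - <<'E'
from h import *
status()
p,d=optics.camera("scene")
cv2.imwrite("pics/s2.png",cv2.resize(p[130:270,180:340],None,fx=4,fy=4,interpolation=cv2.INTER_CUBIC)[...,::-1])
E
```

```text
clock: 3.95
eef_pos: [0.4496, -0.0175, 0.0179]
tool_rot: [0.563, 0.826, -0.0, -0.003]
ft_force: [-0.0, -0.3, -0.2]
grip_width: 0.0853
t 3.95 tcp [ 0.4496 -0.0175  0.0179] toolx deg 111.5 tiltz [-0.005  0.002 -1.   ] j6 -0.42 F [-0.  -0.3 -0.2] w 0.0853
tcp local mm -167.3 -35.7
```

View pics/s2.png

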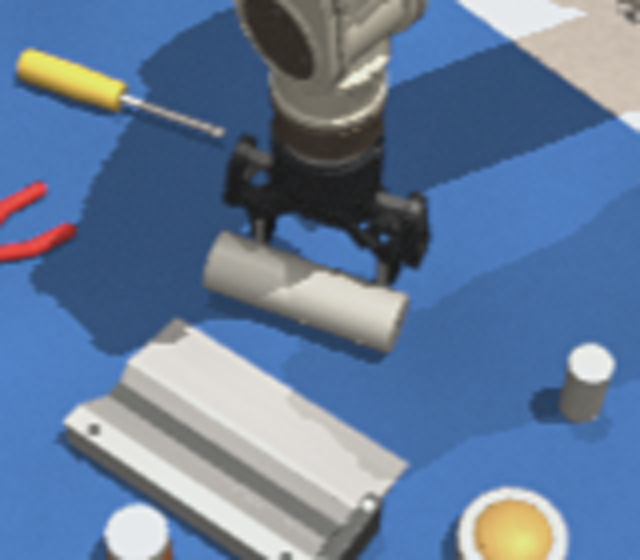

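```bash
python3 -m inch '[[[8.5,0,0.25,0,0.4],[8.5,0,0.5,0,0.8],[8.5,0,0.75,0,1.3],[8.5,0,1.0,0,1.9],[8.5,0,1.25,0,2.5]]]'; python3 -m inch '[[[8.5,0,0.25,0,0.6],[8.5,0,0.5,0,1.2],[8.5,0,0.75,0,1.8],[8.5,0,1.0,0,2.4],[8.5,0,1.25,0,3]]]';  cat >> h.py <<'E'
def look(tag,save=True):
    s,R=status(); v=np.load("vb.npz")
    p,d=optics.camera("scene"); np.savez(tag+".npz",p=p,d=d)
    W=world("scene",d); L=np.stack([(W-v["O"])@v["x"],(W-v["O"])@v["y"],W[...,2]],-1)*1000
    np.save("L.npy",L)
    cv2.imwrite(f"pics/{tag}.png",cv2.resize(p[150:270,180:340],None,fx=4,fy=4,interpolation=cv2.INTER_CUBIC)[...,::-1])
    hsv=cv2.cvtColor(p,cv2.COLOR_RGB2HSV)
    return p,d,L,hsv
E
python3 - <<'E'
from h import *
look("s3")
E
```

```text
clock: 4.62
eef_pos: [0.4618, -0.0128, 0.0179]
tool_rot: [0.581, 0.814, -0.0, -0.003]
ft_force: [-0.2, 1.0, 0.4]
grip_width: 0.0852
clock: 5.25
eef_pos: [0.4737, -0.0086, 0.0179]
tool_rot: [0.602, 0.798, -0.0, -0.003]
ft_force: [-0.9, -0.4, 0.1]
grip_width: 0.0849
t 5.25 tcp [ 0.4737 -0.0086  0.0179] toolx deg 105.9 tiltz [-0.005  0.002 -1.   ] j6 -0.3 F [-0.9 -0.4  0.1] w 0.0849
tcp local mm -142.2 -30.5
```

View pics/s3.png

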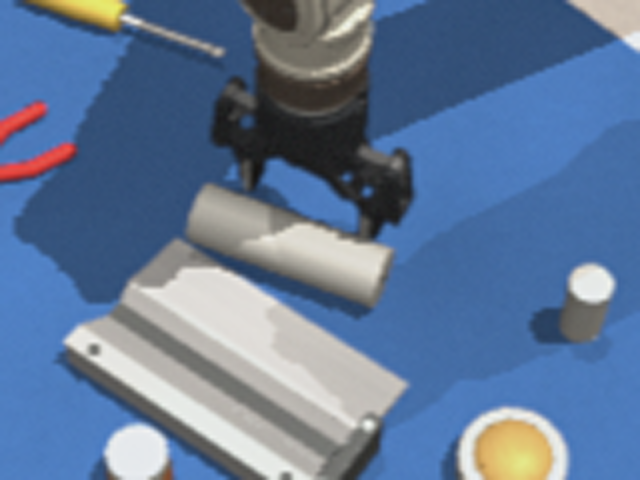

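```bash
python3 -m inch '[[[8.5,0,0.2,0,0.8],[8.5,0,0.4,0,1.6],[8.5,0,0.6,0,2.4],[8.5,0,0.8,0,3.2],[8.5,0,1.0,0,4]]]'
python3 - <<'E'
from h import *
look("s4")
E
```

```text
clock: 5.92
eef_pos: [0.4834, -0.0058, 0.0178]
tool_rot: [0.63, 0.776, -0.001, -0.003]
ft_force: [-2.0, -0.7, 2.2]
grip_width: 0.0852
t 5.92 tcp [ 0.4834 -0.0058  0.0178] toolx deg 101.9 tiltz [-0.005  0.002 -1.   ] j6 -0.22 F [-2.  -0.7  2.2] w 0.0852
tcp local mm -132.2 -29.1
```

View pics/s4.png

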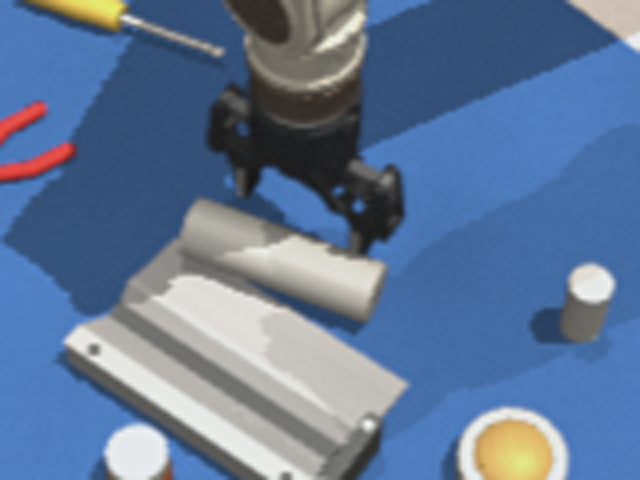

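```bash
cat >> h.py <<'E'
def barfit(L,p,zmin=30,zmax=60,xr=(-190,30)):
    hsv=cv2.cvtColor(p,cv2.COLOR_RGB2HSV)
    m=(L[...,2]>zmin)&(L[...,2]<zmax)&(L[...,0]>xr[0])&(L[...,0]<xr[1])&(abs(L[...,1])<130)&(hsv[...,1]<110)&(hsv[...,2]>85)
    m=cv2.morphologyEx(m.astype(np.uint8),cv2.MORPH_OPEN,np.ones((2,2)))
    N,lab,st,c=cv2.connectedComponentsWithStats(m); l=1+np.argmax(st[1:,4]); Q=L[lab==l]
    c=Q.mean(0); w=np.linalg.svd(Q[:,:2]-c[:2],full_matrices=0)[2][0]
    w=w*np.sign(w[1]); s=(Q[:,:2]-c[:2])@w
    print("bar n",len(Q),"centroid",c.round(1),"rel yaw deg",np.degrees(np.arctan2(-w[0],w[1])).round(1),"span",s.min().round(1),s.max().round(1),"mid",(c[:2]+w*(s.min()+s.max())/2).round(1),"zmax",np.percentile(Q[:,2],97).round(1))
    return Q
E
python3 - <<'E'
from h import *
v=np.load("vb.npz")
for t in ("scene0","scene1","s3","s4"):
    z=np.load(t+".npz"); W=world("scene",z["d"]); L=np.stack([(W-v["O"])@v["x"],(W-v["O"])@v["y"],W[...,2]],-1)*1000
    barfit(L,z["p"])
E
```

```text
bar n 635 centroid [-128.   -23.4   43.6] rel yaw deg -20.5 span -68.1 579.9 mid [-38.5 216.4] zmax 48.5
bar n 611 centroid [-129.7  -23.3   42. ] rel yaw deg -1.1 span -74.6 414.0 mid [-126.5  146.3] zmax 47.6
bar n 638 centroid [-98.6 -16.3  45.6] rel yaw deg -32.0 span -63.5 626.7 mid [ 50.7 222.5] zmax 48.0
bar n 651 centroid [-87.6 -14.7  41.9] rel yaw deg 2.2 span -71.5 374.3 mid [-93.3 136.6] zmax 48.3
```

```bash
sed -i 's/Q=L\[lab==l\]/Q=L[(lab==l)\&m0]/; s/    m=cv2.morphologyEx(m.astype/    m0=m; m=cv2.morphologyEx(m.astype/' h.py
python3 - <<'E'
from h import *
v=np.load("vb.npz")
for t in ("scene0","scene1","s3","s4"):
    z=np.load(t+".npz"); W=world("scene",z["d"]); L=np.stack([(W-v["O"])@v["x"],(W-v["O"])@v["y"],W[...,2]],-1)*1000
    barfit(L,z["p"])
E
```

```text
bar n 590 centroid [-129.8  -26.2   41.1] rel yaw deg 13.5 span -69.5 67.1 mid [-129.5  -27.3] zmax 48.4
bar n 568 centroid [-130.6  -25.3   41.3] rel yaw deg 13.1 span -71.6 66.5 mid [-130.   -27.8] zmax 47.6
bar n 597 centroid [-101.   -19.8   41.3] rel yaw deg 13.2 span -69.7 67.1 mid [-100.7  -21. ] zmax 47.9
bar n 607 centroid [-88.3 -17.   41.2] rel yaw deg 13.6 span -69.2 67.8 mid [-88.2 -17.6] zmax 48.3
```

```bash
python3 -m inch '[[[8.5,0,0.2,0,0.9],[8.5,0,0.4,0,1.8],[8.5,0,0.6,0,2.7],[8.5,0,0.8,0,3.6],[8.5,0,1.0,0,4.6]]]'
python3 - <<'E'
from h import *
p,d,L,h=look("s5");barfit(L,p)
E
```

```text
clock: 6.6
eef_pos: [0.4935, -0.0037, 0.0177]
tool_rot: [0.661, 0.75, -0.001, -0.003]
ft_force: [-2.2, -0.6, 1.0]
grip_width: 0.085
t 6.6 tcp [ 0.4935 -0.0037  0.0177] toolx deg 97.2 tiltz [-0.005  0.003 -1.   ] j6 -0.13 F [-2.2 -0.6  1. ] w 0.085
tcp local mm -121.9 -28.4
bar n 627 centroid [-77.4 -14.5  42. ] rel yaw deg 10.6 span -70.2 68.1 mid [-77.2 -15.5] zmax 49.5
```

View pics/s5.png

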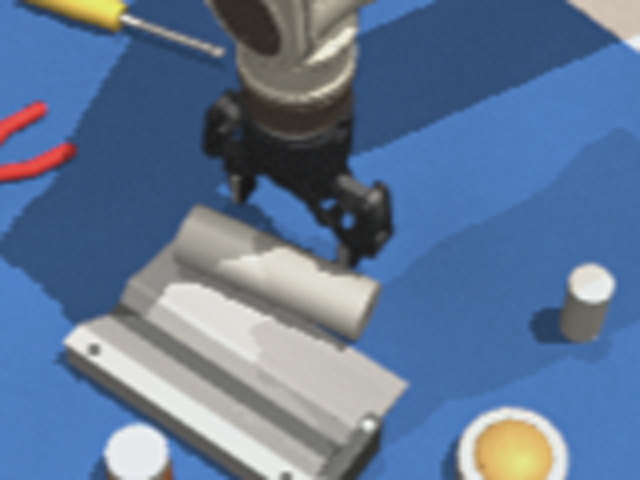

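```bash
python3 -m inch '[[[8.5,0,0.2,0,0.8],[8.5,0,0.4,0,1.6],[8.5,0,0.5,0,2.4],[8.5,0,0.6,0,3.2],[8.5,0,0.8,0,4]]]'
python3 - <<'E'
from h import *
p,d,L,h=look("s6");barfit(L,p)
E
```

```text
clock: 7.28
eef_pos: [0.5018, -0.0026, 0.0178]
tool_rot: [0.688, 0.726, -0.001, -0.002]
ft_force: [-2.8, 0.1, 1.7]
grip_width: 0.0847
t 7.28 tcp [ 0.5018 -0.0026  0.0178] toolx deg 93.1 tiltz [-0.004  0.003 -1.   ] j6 -0.06 F [-2.8  0.1  1.7] w 0.0847
tcp local mm -113.5 -28.5
bar n 667 centroid [-67.6 -12.4  42.4] rel yaw deg 7.9 span -69.3 67.3 mid [-67.5 -13.3] zmax 50.2
```

View pics/s6.png

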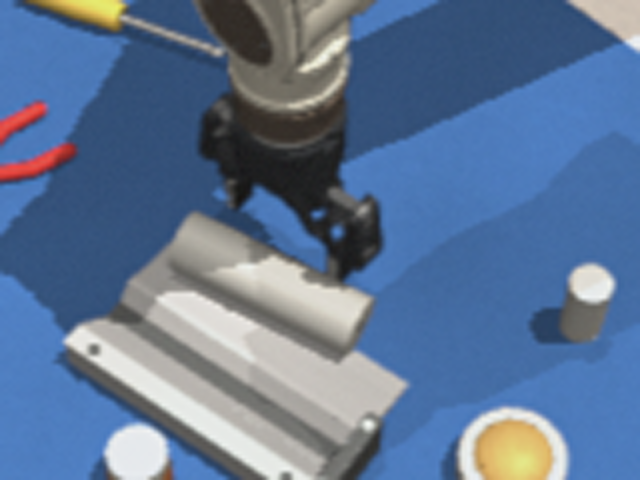

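```bash
python3 -m inch '[[[8.5,0.4,0.2,-0.1,0.4],[8.5,0.8,0.4,-0.1,0.8],[8.5,1.2,0.6,-0.2,1.2],[8.5,1.2,0.8,-0.3,1.6],[8.5,1.2,1.0,-0.3,2]]]'
python3 - <<'E'
from h import *
p,d,L,h=look("s7");barfit(L,p)
E
```

```text
clock: 7.95
eef_pos: [0.5098, 0.0108, 0.0206]
tool_rot: [0.7, 0.714, -0.001, -0.004]
ft_force: [-6.2, 2.0, 3.6]
grip_width: 0.0847
t 7.95 tcp [0.5098 0.0108 0.0206] toolx deg 91.1 tiltz [-0.008  0.004 -1.   ] j6 -0.0 F [-6.2  2.   3.6] w 0.0847
tcp local mm -103.7 -16.5
bar n 695 centroid [-62.5  -8.1  43.7] rel yaw deg -2.3 span -72.3 66.0 mid [-62.6 -11.2] zmax 51.8
```

View pics/s7.png

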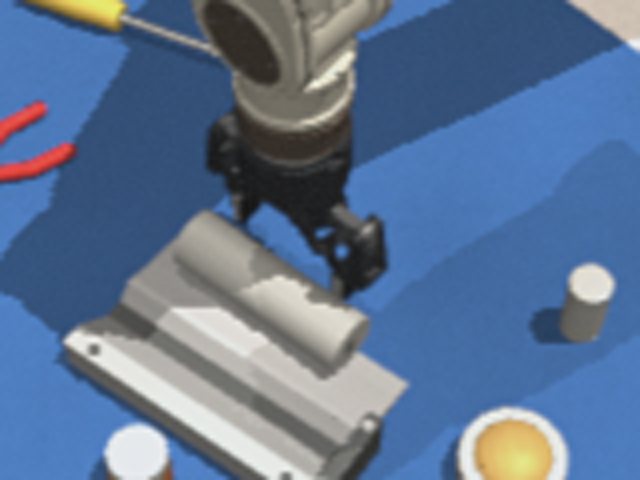

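```bash
python3 -m inch '[[[8.5,0,0.2,0,-1.5],[8.5,0,0.4,-0.1,-3],[8.5,0,0.6,-0.1,-4.5],[8.5,0,0.8,-0.2,-6],[8.5,0,0.9,-0.2,-7]]]'
python3 - <<'E'
from h import *
p,d,L,h=look("s8");barfit(L,p)
E
```

```text
clock: 8.62
eef_pos: [0.518, 0.0101, 0.0225]
tool_rot: [0.655, 0.755, -0.002, -0.004]
ft_force: [-7.7, -3.3, 4.1]
grip_width: 0.0851
t 8.62 tcp [0.518  0.0101 0.0225] toolx deg 98.1 tiltz [-0.01   0.003 -1.   ] j6 -0.12 F [-7.7 -3.3  4.1] w 0.0851
tcp local mm -95.7 -18.3
bar n 687 centroid [-58.3  -7.8  44.7] rel yaw deg 0.3 span -71.3 67.1 mid [-58.3  -9.9] zmax 52.1
```

View pics/s8.png

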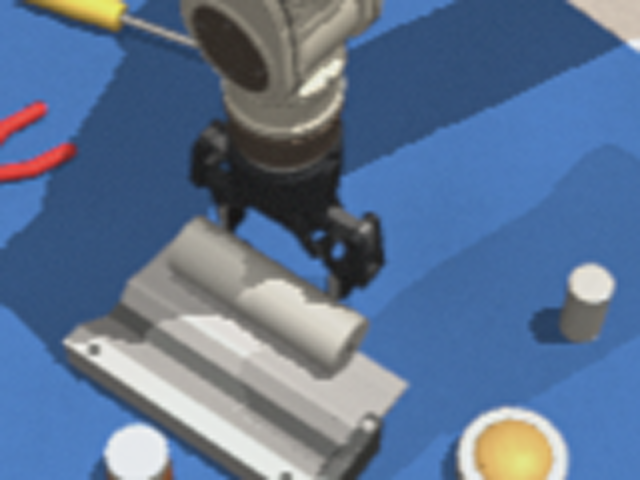

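```bash
python3 -m inch '[[[8.5,0,0.25,-0.05,0],[8.5,0,0.5,-0.1,0],[8.5,0,0.75,-0.2,0],[8.5,0,1.0,-0.3,0],[8.5,0,1.25,-0.4,0]]]'; python3 -m inch '[[[8.5,0,0.25,-0.05,0],[8.5,0,0.5,-0.1,0],[8.5,0,0.75,-0.2,0],[8.5,0,1.0,-0.3,0],[8.5,0,1.25,-0.4,0]]]'
python3 - <<'E'
from h import *
p,d,L,h=look("s9");barfit(L,p)
E
```

```text
clock: 9.3
eef_pos: [0.526, 0.0114, 0.026]
tool_rot: [0.655, 0.755, -0.005, -0.008]
ft_force: [-13.0, -2.0, 9.8]
grip_width: 0.0851
clock: 9.93
eef_pos: [0.5324, 0.0125, 0.0293]
tool_rot: [0.655, 0.755, -0.009, -0.012]
ft_force: [-15.9, -2.4, 11.5]
grip_width: 0.0851
t 9.93 tcp [0.5324 0.0125 0.0293] toolx deg 98.1 tiltz [-0.03   0.001 -1.   ] j6 -0.12 F [-15.9  -2.4  11.5] w 0.0851
tcp local mm -81.0 -18.0
bar n 745 centroid [-43.1  -6.5  47.2] rel yaw deg 0.7 span -72.7 65.7 mid [-43.1  -9.9] zmax 55.5
```

View pics/s9.png

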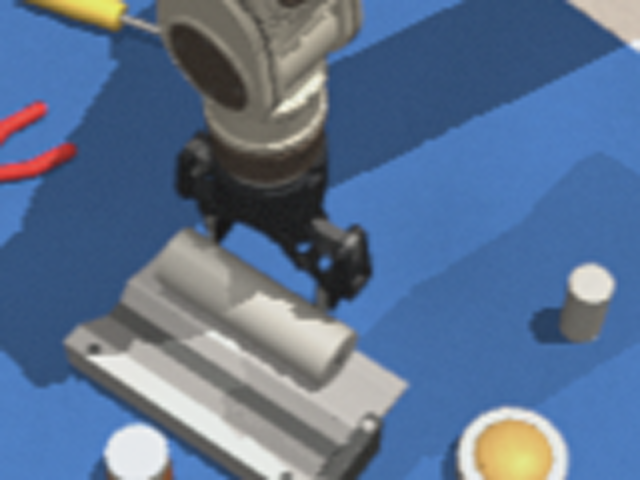

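```bash
python3 -m inch '[[[8.5,0,-0.2,0.2,0],[8.5,0,-0.2,0.6,0],[8.5,0,-0.2,1.0,0],[8.5,0,-0.2,1.4,0],[8.5,0,-0.2,1.7,0]]]'
python3 - <<'E'
from h import *
p,d,L,h=look("s10");barfit(L,p)
E
```

```text
clock: 10.6
eef_pos: [0.5296, 0.0126, 0.0122]
tool_rot: [0.655, 0.756, -0.01, -0.012]
ft_force: [-8.4, -1.4, 4.9]
grip_width: 0.0852
t 10.6 tcp [0.5296 0.0126 0.0122] toolx deg 98.1 tiltz [-0.031  0.002 -1.   ] j6 -0.12 F [-8.4 -1.4  4.9] w 0.0852
tcp local mm -83.9 -17.5
bar n 745 centroid [-45.1  -6.7  47. ] rel yaw deg 0.6 span -73.3 65.8 mid [-45.1 -10.5] zmax 54.9
```

View pics/s10.png

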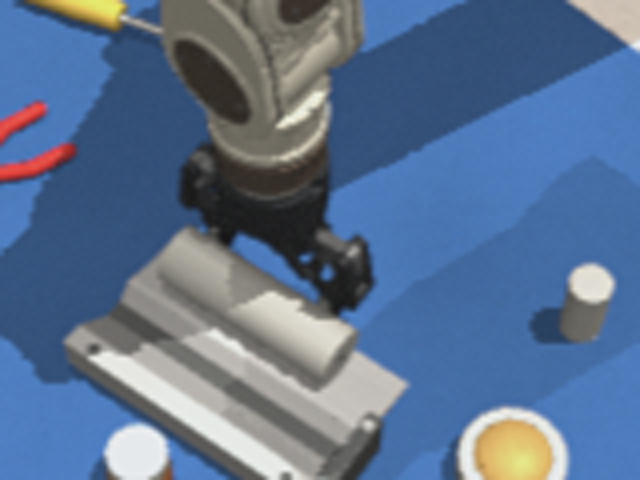

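```bash
python3 -m inch '[[[8.5,0,0.1,-0.3,0],[8.5,0,0.3,-0.7,0],[8.5,0,0.6,-1.1,0],[8.5,0,0.9,-1.5,0],[8.5,0,1.2,-1.9,0]]]'
python3 - <<'E'
from h import *
p,d,L,h=look("s11");barfit(L,p)
E
```

```text
clock: 11.28
eef_pos: [0.5425, 0.0143, 0.0309]
tool_rot: [0.655, 0.756, -0.009, -0.012]
ft_force: [-1.4, -1.2, 0.1]
grip_width: 0.085
t 11.28 tcp [0.5425 0.0143 0.0309] toolx deg 98.2 tiltz [-0.031  0.002 -1.   ] j6 -0.12 F [-1.4 -1.2  0.1] w 0.085
tcp local mm -70.8 -17.6
bar n 784 centroid [-32.4  -5.8  49.8] rel yaw deg 0.3 span -73.7 65.0 mid [-32.4 -10.2] zmax 58.3
```

```bash
python3 -m inch '[[[8.5,0,-0.1,0.3,0],[8.5,0,-0.1,0.6,0],[8.5,0,-0.1,0.9,0],[8.5,0,-0.1,1.2,0],[8.5,0,-0.1,1.3,0]]]'; python3 -m inch '[[[8.5,0,0.1,-0.3,0],[8.5,0,0.3,-0.7,0],[8.5,0,0.6,-1.1,0],[8.5,0,0.9,-1.5,0],[8.5,0,1.2,-1.8,0]]]'
python3 - <<'E'
from h import *
p,d,L,h=look("s12");barfit(L,p)
E
```

```text
clock: 11.95
eef_pos: [0.5368, 0.014, 0.0174]
tool_rot: [0.655, 0.755, -0.012, -0.015]
ft_force: [-11.5, -0.7, 6.7]
grip_width: 0.0851
clock: 12.58
eef_pos: [0.5491, 0.0158, 0.0354]
tool_rot: [0.655, 0.755, -0.013, -0.016]
ft_force: [-5.6, 0.7, 3.1]
grip_width: 0.085
t 12.57 tcp [0.5491 0.0158 0.0354] toolx deg 98.2 tiltz [-0.04   0.002 -0.999] j6 -0.12 F [-5.6  0.7  3.1] w 0.085
tcp local mm -64.0 -17.1
bar n 745 centroid [-25.8  -5.1  50.8] rel yaw deg 1.0 span -73.4 64.3 mid [-25.7  -9.6] zmax 59.0
```

View pics/s12.png

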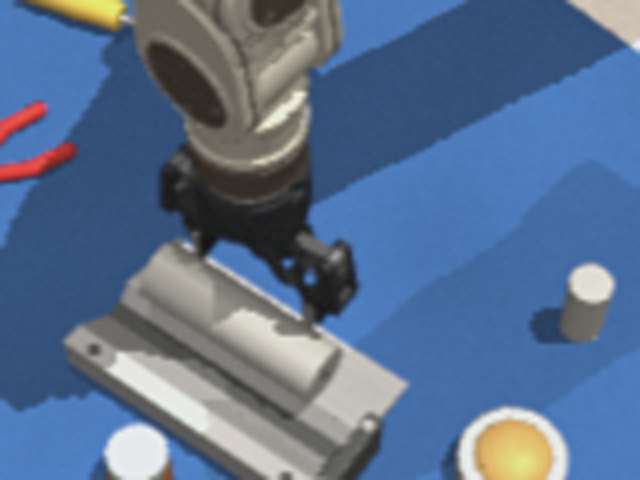

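```bash
python3 -m inch '[[[8.5,0,0,0.3,0],[8.5,0,0,0.6,0],[8.5,0,0,0.9,0],[8.5,0,0,1.2,0],[8.5,0,0,1.2,0]]]'; python3 -m inch '[[[8.5,0,0.1,-0.3,0],[8.5,0,0.3,-0.7,0],[8.5,0,0.6,-1.1,0],[8.5,0,0.9,-1.5,0],[8.5,0,1.2,-1.9,0]]]'
python3 - <<'E'
from h import *
p,d,L,h=look("s13");barfit(L,p)
E
```

```text
clock: 13.25
eef_pos: [0.5466, 0.0156, 0.0233]
tool_rot: [0.655, 0.755, -0.014, -0.017]
ft_force: [-7.7, -1.0, 5.9]
grip_width: 0.0849
clock: 13.88
eef_pos: [0.5604, 0.0174, 0.0424]
tool_rot: [0.655, 0.755, -0.013, -0.017]
ft_force: [0.6, 1.4, 0.2]
grip_width: 0.0851
t 13.88 tcp [0.5604 0.0174 0.0424] toolx deg 98.2 tiltz [-0.043  0.001 -0.999] j6 -0.11 F [0.6 1.4 0.2] w 0.0851
tcp local mm -52.7 -17.2
bar n 656 centroid [-14.5  -5.8  51.3] rel yaw deg 0.4 span -72.5 64.8 mid [-14.5  -9.7] zmax 59.5
```

View pics/s13.png

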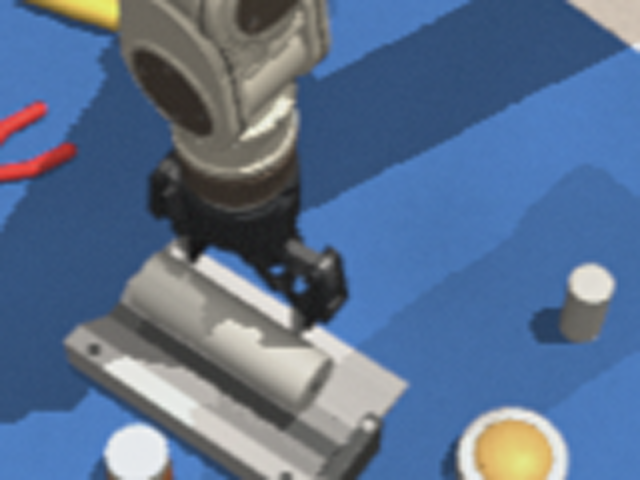

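```bash
python3 -m inch '[[[8.5,0,0.1,0,0],[8.5,0,0.2,0,0],[8.5,0,0.3,0,0],[8.5,0,0.4,0,0],[8.5,0,0.4,0,0]]]'
python3 - <<'E'
from h import *
p,d,L,h=look("s14");barfit(L,p)
E
```

```text
clock: 14.55
eef_pos: [0.565, 0.018, 0.0427]
tool_rot: [0.655, 0.755, -0.013, -0.016]
ft_force: [-0.2, 0.4, 0.3]
grip_width: 0.0854
t 14.55 tcp [0.565  0.018  0.0427] toolx deg 98.2 tiltz [-0.042  0.001 -0.999] j6 -0.11 F [-0.2  0.4  0.3] w 0.0854
tcp local mm -48.0 -17.2
bar n 761 centroid [ 3.8 -7.1 45.2] rel yaw deg 0.8 span -71.5 66.6 mid [ 3.8 -9.6] zmax 53.2
```

View pics/s14.png

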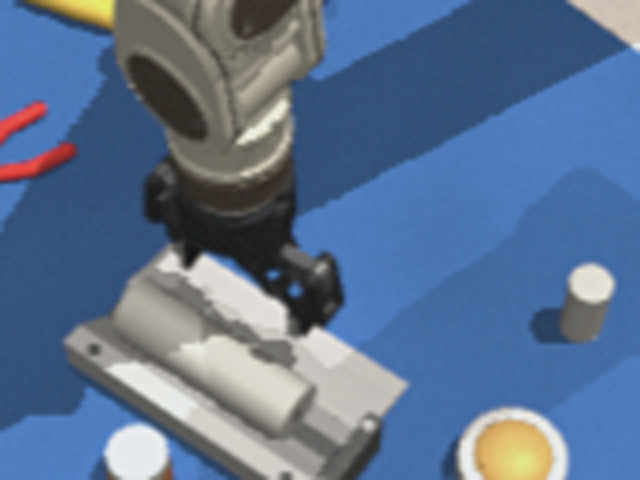

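```bash
python3 -m inch '[[[8.5,0,-0.7,-1,0],[8.5,0,-1,-3,0],[8.5,0,-1,-6,0],[4,0,-1,-8.5,-10],[0,-2,0,-8.5,-20]]]'; python3 -c "from h import *;status()"
```

```text
clock: 15.22
eef_pos: [0.5724, -0.0012, 0.1311]
tool_rot: [0.51, 0.86, -0.009, -0.016]
ft_force: [0.9, 0.2, 0.0]
grip_width: 0.0514
t 15.22 tcp [ 0.5724 -0.0012  0.1311] toolx deg 118.6 tiltz [-0.036  0.002 -0.999] j6 -0.5 F [0.9 0.2 0. ] w 0.0514
tcp local mm -43.4 -37.3
```

```bash
python3 -m inch '[[[0,-2,0.4,0,-10],[0,-4,0.8,0,-20],[0,-6,1.2,0,-30],[0,-8.4,1.5,0,-40],[0,-8.4,1.5,0,-50]]]'; python3 -m inch '[[[0,0,0,0,-10],[0,0,0,0,-19.5],[0,0,0,1,-19.5],[0,0,0,2,-19.5],[0,0,0,2,-19.5]]]';  python3 - <<'E'
from h import *
p,d,L,h=look("s15");barfit(L,p)
p,d=optics.camera("top")
cv2.imwrite("pics/t15.png",cv2.resize(p[90:220,160:320],None,fx=4,fy=4,interpolation=cv2.INTER_CUBIC)[...,::-1])
E
```

```text
clock: 15.85
eef_pos: [0.6263, -0.0693, 0.1297]
tool_rot: [0.097, 0.995, -0.001, -0.018]
ft_force: [-0.3, -0.3, 0.0]
grip_width: -0.0003
clock: 16.48
eef_pos: [0.6242, -0.0691, 0.108]
tool_rot: [-0.072, 0.997, 0.002, -0.019]
ft_force: [0.5, 1.3, -0.5]
grip_width: -0.0004
t 16.48 tcp [ 0.6242 -0.0691  0.108 ] toolx deg -171.7 tiltz [-0.039  0.002 -0.999] j6 -1.82 F [ 0.5  1.3 -0.5] w -0.0004
tcp local mm -1.9 -112.0
bar n 764 centroid [ 3.8 -7.1 45.2] rel yaw deg 0.6 span -72.6 66.8 mid [  3.8 -10. ] zmax 53.0
```

View pics/s15.png

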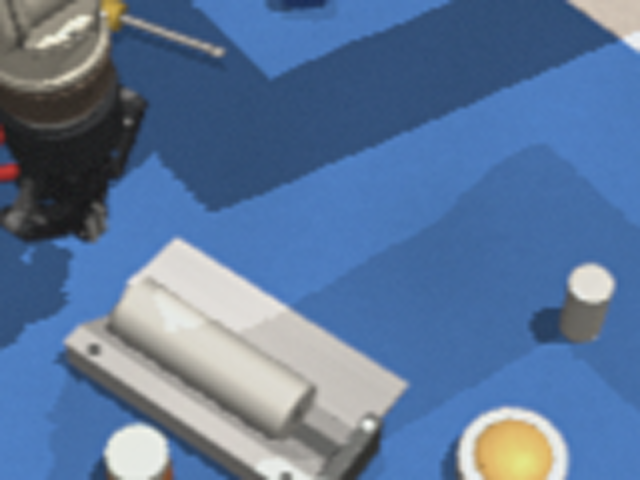

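View pics/t15.png

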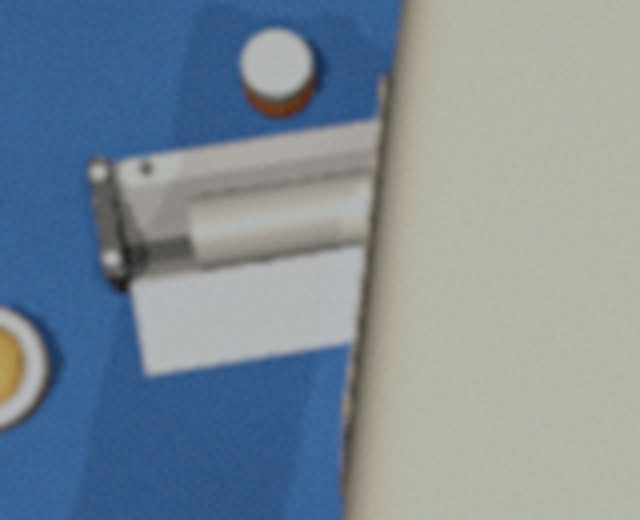

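```bash
python3 -m inch '[[[0,-0.2,0,2,0],[0,-0.2,0,4,0],[0,-0.2,0,6,0],[0,-0.2,0,7.4,0],[0,-0.2,0.2,7.4,0]]]';  python3 - <<'E'
from h import *
p,d,L,h=look("s16")
E
```

```text
clock: 17.2
eef_pos: [0.6234, -0.0668, 0.0342]
tool_rot: [-0.072, 0.997, 0.002, -0.019]
ft_force: [-0.6, -0.4, 0.1]
grip_width: -0.0
t 17.2 tcp [ 0.6234 -0.0668  0.0342] toolx deg -171.7 tiltz [-0.039  0.002 -0.999] j6 -1.82 F [-0.6 -0.4  0.1] w -0.0
tcp local mm -2.4 -109.6
```

View pics/s16.png

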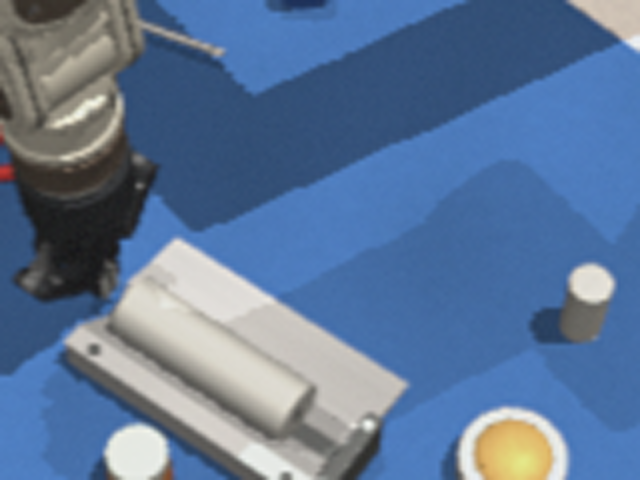

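Run:
```python
from h import *
s,R=status()
for k in (0.014,0,-.05,-.059):
    q=proj("scene",s["eef_pos"]+R[:,2]*k)[0]; print(k,(q-[180,150])*4)
p=np.load("s16.npz")["p"]
c=cv2.resize(p[190:250,175:245],None,fx=9,fy=9,interpolation=cv2.INTER_CUBIC); c=np.clip(c.astype(float)*1.8,0,255).astype(np.uint8)
cv2.imwrite("pics/s16z.png",c[...,::-1])
```

```text
t 17.25 tcp [ 0.6241 -0.0665  0.0351] toolx deg -171.7 tiltz [-0.037  0.002 -0.999] j6 -1.82 F [ 0.7 -0.1 -0. ] w 0.0002
tcp local mm -1.7 -109.4
0.014 [ 99.32308949 288.61867571]
0 [ 97.04333213 279.1207712 ]
-0.05 [ 88.55415038 243.74154346]
-0.059 [ 86.96569177 237.11949116]
```

View pics/s16z.png

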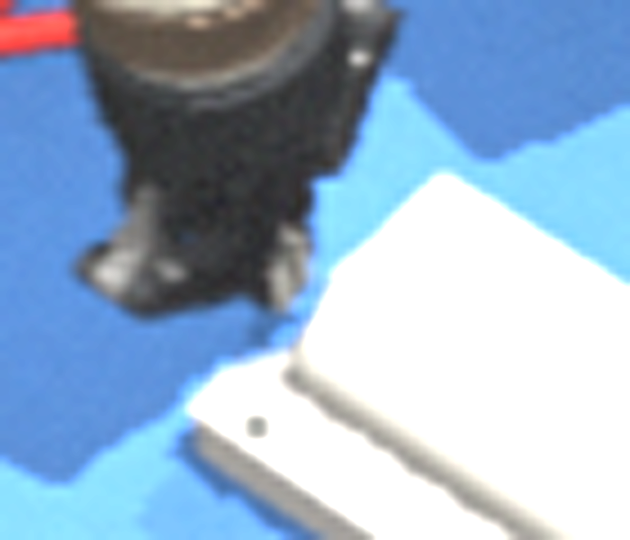

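Run:
```python
from h import *
v=np.load("vb.npz")
P=plane("top",[(229,104.5)],.045)[0]; print("jar cap local",(P-v["O"])@v["x"],(P-v["O"])@v["y"])
d=np.load("s16.npz")["d"]; L=np.load("L.npy"); p=np.load("s16.npz")["p"]
hsv=cv2.cvtColor(p,cv2.COLOR_RGB2HSV)
m=(hsv[...,2]<90)&(L[...,2]>15)&(abs(L[...,0])<75)&(abs(L[...,1]+110)<60)
for z in range(20,110,10):
    Q=L[m&(L[...,2]>=z)&(L[...,2]<z+10)]
    if len(Q): print(z,len(Q),np.percentile(Q,[2,98],axis=0)[:,:2].round().tolist())
```

```text
jar cap local 0.09043995419942934 -0.006011424227702408
20 3 [[1.0, -105.0], [2.0, -102.0]]
30 10 [[-6.0, -112.0], [11.0, -99.0]]
40 14 [[-13.0, -107.0], [11.0, -99.0]]
50 11 [[-9.0, -105.0], [11.0, -100.0]]
60 13 [[-12.0, -114.0], [25.0, -98.0]]
70 57 [[-36.0, -119.0], [30.0, -98.0]]
80 38 [[-41.0, -119.0], [40.0, -95.0]]
90 44 [[-49.0, -104.0], [49.0, -94.0]]
100 63 [[-56.0, -118.0], [59.0, -94.0]]
```

```bash
python3 -m inch '[[[0,0,0.3,0.1,0],[0,0,0.6,0.2,0],[0,0,0.9,0.3,0],[0,0,1.1,0.3,0],[0,0,1.3,0.3,0]]]'; python3 -m inch '[[[0,0,0.2,0,0],[0,0,0.4,0,0],[0,0,0.6,0,0],[0,0,0.8,0,0],[0,0,1.0,0,0]]]'
python3 - <<'E'
from h import *
p,d,L,h=look("s17");barfit(L,p,xr=(-30,30))
E
```

```text
clock: 17.88
eef_pos: [0.6221, -0.0535, 0.0323]
tool_rot: [-0.072, 0.997, 0.002, -0.018]
ft_force: [0.1, 0.1, -0.6]
grip_width: -0.0002
clock: 18.5
eef_pos: [0.6208, -0.0441, 0.0324]
tool_rot: [-0.072, 0.997, 0.002, -0.018]
ft_force: [0.5, -3.8, -0.6]
grip_width: 0.0004
t 18.5 tcp [ 0.6208 -0.0441  0.0324] toolx deg -171.7 tiltz [-0.037  0.001 -0.999] j6 -1.78 F [ 0.5 -3.8 -0.6] w 0.0004
tcp local mm -1.8 -86.7
bar n 757 centroid [ 3.6 -2.1 45.3] rel yaw deg 0.1 span -73.4 65.6 mid [ 3.6 -6. ] zmax 53.0
```

View pics/s17.png

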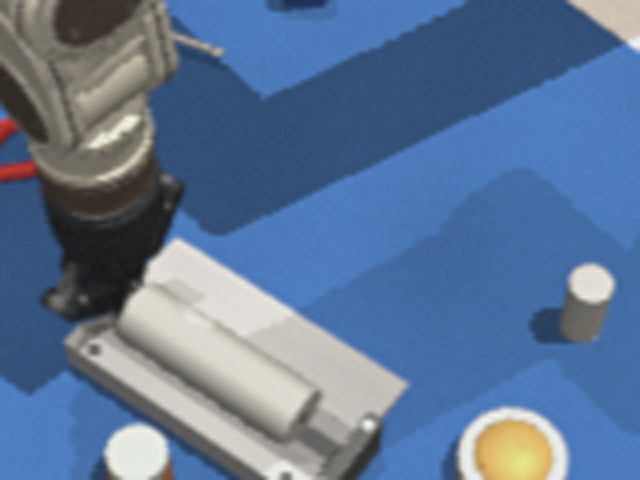

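```bash
for i in 1; do python3 -m inch '[[[0,0,0.25,0,0],[0,0,0.5,0,0],[0,0,0.75,0,0],[0,0,1.0,0,0],[0,0,1.25,0,0]]]'; done; python3 -m inch '[[[0,0,0.25,0,0],[0,0,0.5,0,0],[0,0,0.75,0,0],[0,0,1.0,0,0],[0,0,1.25,0,0]]]'
python3 - <<'E'
from h import *
p,d,L,h=look("s18");barfit(L,p,xr=(-30,30))
E
```

```text
clock: 19.18
eef_pos: [0.6188, -0.031, 0.0324]
tool_rot: [-0.072, 0.997, 0.002, -0.018]
ft_force: [-0.3, -3.2, -0.7]
grip_width: -0.0002
clock: 19.8
eef_pos: [0.617, -0.0184, 0.0324]
tool_rot: [-0.072, 0.997, 0.002, -0.018]
ft_force: [1.2, -3.0, -1.6]
grip_width: 0.0002
t 19.8 tcp [ 0.617  -0.0184  0.0324] toolx deg -171.7 tiltz [-0.037  0.001 -0.999] j6 -1.75 F [ 1.2 -3.  -1.6] w 0.0002
tcp local mm -1.7 -60.8
bar n 772 centroid [ 3.8 23.1 45.4] rel yaw deg 0.6 span -74.5 66.5 mid [ 3.8 19.1] zmax 53.2
```

View pics/s18.png

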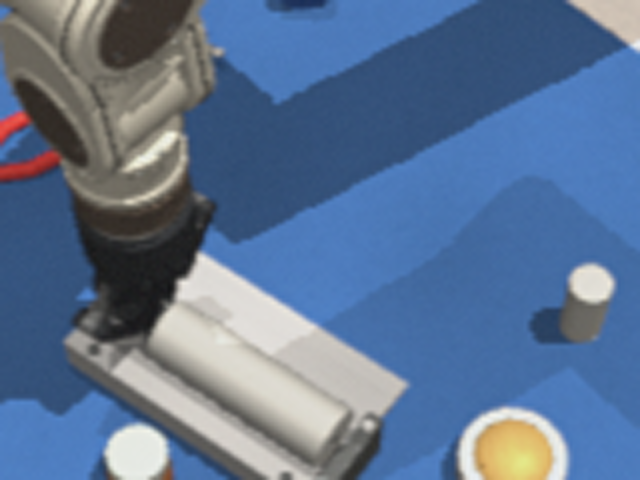

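```bash
python3 -m inch '[[[0,0,0.2,0,0],[0,0,0.35,0,0],[0,0,0.5,0,0],[0,0,0.65,0,0],[0,0,0.75,0,0]]]'; python3 -m inch '[[[0,0,0.1,0,0],[0,0,0.15,0,0],[0,0,0.2,0,0],[0,0,0.25,0,0],[0,0,0.3,0,0]]]'
```

```text
clock: 20.48
eef_pos: [0.6159, -0.0105, 0.0324]
tool_rot: [-0.072, 0.997, 0.002, -0.018]
ft_force: [1.2, -2.3, -1.7]
grip_width: 0.0002
clock: 21.1
eef_pos: [0.6154, -0.0077, 0.0325]
tool_rot: [-0.072, 0.997, 0.002, -0.018]
ft_force: [0.8, -4.3, -1.2]
grip_width: 0.0001
```

```bash
python3 -m inch '[[[0,0,0.05,0,0],[0,0,0.1,0,0],[0,0,0.15,0,0],[0,0,0.2,0,0],[0,0,0.2,0,0]]]'
python3 - <<'E'
from h import *
p,d,L,h=look("s19");barfit(L,p,xr=(-30,30))
E
```

```text
clock: 21.72
eef_pos: [0.6154, -0.0077, 0.0325]
tool_rot: [-0.072, 0.997, 0.0, -0.018]
ft_force: [2.8, -8.7, -2.1]
grip_width: 0.0004
t 21.73 tcp [ 0.6154 -0.0077  0.0325] toolx deg -171.8 tiltz [-0.036 -0.002 -0.999] j6 -1.73 F [ 2.8 -8.7 -2.1] w 0.0004
tcp local mm -1.8 -49.9
bar n 841 centroid [ 3.8 38.7 45.6] rel yaw deg 0.0 span -77.8 72.9 mid [ 3.8 36.3] zmax 52.8
```

View pics/s19.png

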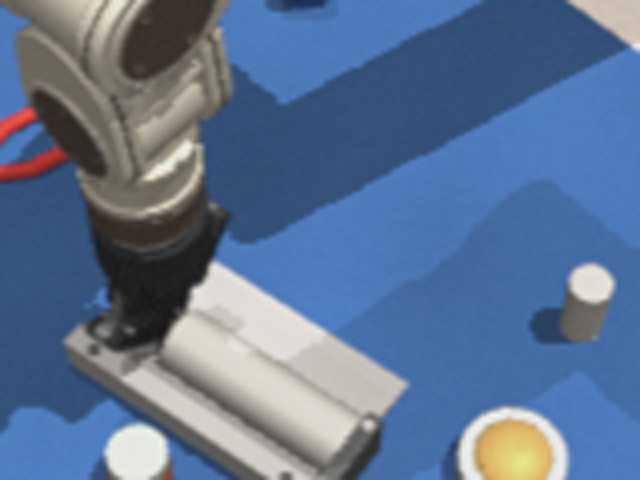

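```bash
python3 -m inch '[[[0,0,-0.3,0,0],[0,0,-0.8,0,0],[0,0,-1.5,0,0],[0,0,-2.2,-1,0],[0,0,-2.5,-4,0]]]'; python3 -m inch '[[[0,0,-1,-4,0],[0,2,-3,-9,0],[0,6,-6,-13,0],[0,11,-9,-14,0],[0,14,-12,-14,0]]]';python3 -m inch '[[[0,2,-3,0,0],[0,5,-6,0,0],[0,8,-9,0,0],[0,10,-12,0,0],[0,10,-12,0,0]]]'
python3 - <<'E'
from h import *
p,d,L,h=look("s20");barfit(L,p,xr=(-30,30))
for n in("scene","top"):
    p,d=optics.camera(n); np.savez(f"{n}9.npz",p=p,d=d); cv2.imwrite(f"pics/{n}9.png",p[...,::-1])
p=p[90:220,160:320]
cv2.imwrite("pics/t20.png",cv2.resize(p,None,fx=4,fy=4,interpolation=cv2.INTER_CUBIC)[...,::-1])
E
```

```text
clock: 22.4
eef_pos: [0.619, -0.0328, 0.0715]
tool_rot: [-0.071, 0.997, 0.001, -0.02]
ft_force: [0.5, -0.2, -0.6]
grip_width: 0.0002
clock: 23.02
eef_pos: [0.5024, -0.1728, 0.2195]
tool_rot: [-0.071, 0.997, -0.0, -0.018]
ft_force: [0.4, 0.3, -0.3]
grip_width: 0.0001
clock: 23.65
eef_pos: [0.4194, -0.3079, 0.2238]
tool_rot: [-0.069, 0.997, -0.001, -0.018]
ft_force: [1.0, -0.9, -0.1]
grip_width: -0.0001
t 23.65 tcp [ 0.4194 -0.3079  0.2238] toolx deg -172.1 tiltz [-0.035 -0.004 -0.999] j6 -2.33 F [ 1.  -0.9 -0.1] w -0.0001
tcp local mm -239.0 -318.8
bar n 842 centroid [ 3.8 39.9 45.4] rel yaw deg 0.2 span -77.1 71.9 mid [ 3.8 37.3] zmax 53.1
```

View pics/scene9.png

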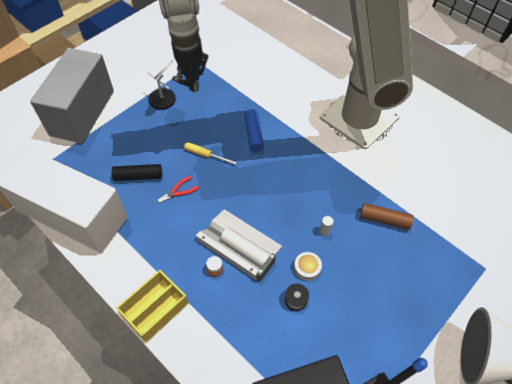

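View pics/t20.png

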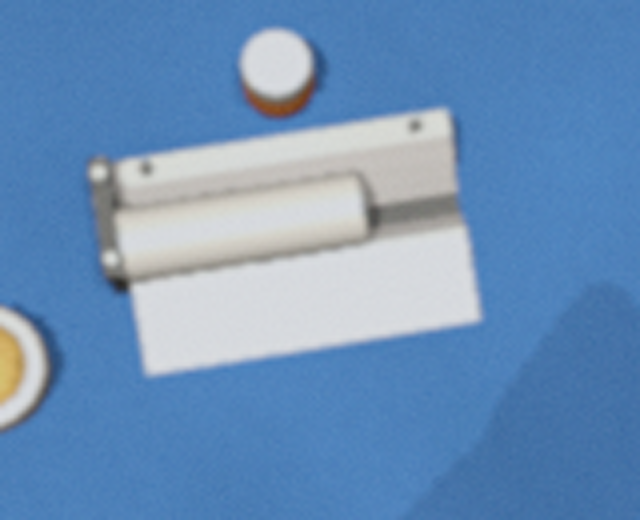

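```bash
python3 -m inch '[[[0,0,2,-2,0],[0,0,2,-4,0],[0,0,2,-4,0],[0,0,2,-4,0],[0,0,2,-4,0]]]'
python3 - <<'E'
from h import *
p,d,L,h=look("s21");barfit(L,p,xr=(-30,30))
a=np.load("scene0.npz")["p"].astype(int); e=abs(cv2.GaussianBlur(p,(3,3),0).astype(int)-cv2.GaussianBlur(a.astype(np.uint8),(3,3),0)).max(2)
for nm,(u,v) in dict(tin=(308,265),reel=(297,297),stub=(327,226),jar=(214,266),driver=(208,154),pliers=(180,190)).items(): print(nm,(e[v-13:v+14,u-16:u+17]>50).sum())
W=world("scene",d); s=get_obs()["eef_pos"]; q=W[80:108,148:176].reshape(-1,3); q=q[(q[:,2]>-.01)]; print("stand",np.median(q,0).round(3),q[:,2].max().round(3))
E
```

```text
clock: 24.42
eef_pos: [0.419, -0.2851, 0.2622]
tool_rot: [-0.071, 0.997, 0.001, -0.019]
ft_force: [0.3, 0.0, -0.5]
grip_width: -0.0003
t 24.43 tcp [ 0.419  -0.2851  0.2622] toolx deg -171.8 tiltz [-0.037 -0.002 -0.999] j6 -2.3 F [ 0.3  0.  -0.5] w -0.0003
tcp local mm -236.1 -296.2
bar n 849 centroid [ 4.  40.2 45.4] rel yaw deg 0.0 span -77.4 71.4 mid [ 4.  37.1] zmax 52.7
tin 0
reel 0
stub 0
jar 0
driver 124
pliers 0
stand [ 0.393 -0.528  0.014] 1.188
```

Run:
```python
from h import *
for n in("scene0","s21","top0","top9"):
    p=np.load(n+".npz")["p"]; h=cv2.cvtColor(p,cv2.COLOR_RGB2HSV); m=(h[...,0]>18)&(h[...,0]<35)&(h[...,1]>130)&(h[...,2]>60)
    r=(slice(135,175),slice(175,245)) if n[0]=="s" else (slice(180,235),slice(310,400))
    ys,xs=np.nonzero(m[r]); print(n,len(xs),xs.mean().round(2),ys.mean().round(2))
a=[np.load(f+".npz")["p"][135:175,175:245] for f in("scene0","s21")]
cv2.imwrite("pics/drv.png",cv2.resize(np.vstack(a),None,fx=6,fy=6)[...,::-1])
```

```text
scene0 182 22.15 14.52
s21 187 22.16 14.42
top0 318 59.29 22.55
top9 327 59.61 22.54
```

View pics/drv.png

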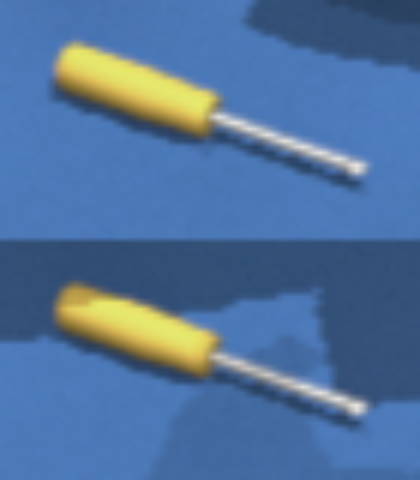

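The driver has not moved; the difference in the picture was only the arm's shadow. Handing in.

```bash
python3 -c "
from workcell import ticket; print(ticket.job_done())"
```

```text
the job is handed in; nothing more can be done
None
```

The bar is seated in the V-block groove against the end stop, and I handed the job in at about 24.5 s. I rolled it over the mat and up the ramp with two open fingers, let it drop into the groove, and slid it along with the shut fingers pushing on its end.

**How it went:**
- On the ramp the push built up to about 16 N forward and 11 N vertical, more than I liked. I then moved the fingers up together with the turning bar, after which readings mostly stayed under 8 N. One repositioning step peaked at about 11.5 N.
- The bar's yaw to the groove started at 13.5 degrees and was turned out while rolling. Turning it took some uneven pushing by one finger at the ramp foot.

**Last checks:**
- **At the stop:** the tool did not move while the push rose from 4 to 9 N.
- **Position:** the top view shows the bar's end at the stop plate. Its measured yaw to the groove is 0.0 degrees. The depth fit puts its centre at y = +37 mm, less that fit's earlier bias of about 5 mm, so about 32 mm against the 30 mm wanted.
- **Still:** the bar read the same to within 0.3 mm in two pictures 0.8 s apart.
- **Other things:** tin, reel, stub, jar and pliers show no change in the scene view. The driver's area did differ at first, but that was the arm's shadow; its handle is where it was to within 0.3 pixel in both views.
- **Arm:** clear of everything, with force readings at noise level.

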